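# Index the stamp turret to the triangle and lock it

### The arm

A 7-joint arm with a two-finger parallel gripper is mounted at the origin on the work surface. World frame = base frame: x ahead of the robot, y to its left, z up, the work surface at z = 0. Lengths are in m, angles in rad, forces in N, time in s.
With the tool pointing down it reaches from about 0.4 to 0.85 m from the base axis. Payload 4.5 kg.
Tool frame: the origin (TCP) lies on the centre line of the jaws, within the pads' length; the fingertips stand 14 mm ahead of it and the grasp point (between the pads) lies 5 mm behind it; y points along the fingers, z is the direction in which the jaws open and shut, and the axes are right-handed (so a half turn about y gives the same grasp; the last joint's range is limited). The gripper opens to 88 mm and grips with 3 to 60 N. Pads are 18 mm wide; open, the fingers measure 123 mm over their backs; the gripper's body (75 mm by 187 mm) begins 45 mm behind the grasp point.
Start: joints at [1.171, 0.689, -0.195, 1.565, 0.157, 0.902, -0.215], TCP at [0.263, -0.567, 0.253] pointing down, gripper open.
Joint ranges: [-3.01, 3.01], [-0.46, 2.08], [-1.47, 1.51], [0.13, 2.56], [-1, 4.14], [0.04, 2.09], [-2.66, 2.66]. Speed limits (rad/s): [2.57, 2.57, 3.14, 3.14, 3.14, 3.14, 3.14].

### API

Orientations are given as a unit quaternion [x, y, z, w].
In Python, from plant import get_state, imaging, job gives the robot as it stands.
- The arm moves only by the tool send_rows, never from a script. Its argument "motion" is a list that holds one entry, the list of rows, each a list of 7 numbers: the turn, a rotation vector about the tool's x, y, z scaled (see below), then the shift along the tool's x, y, z scaled (see below), then the gripper's target within -1 to 1 (shut at 1, half-way at 0, fully open at -1). In form: [[[rx, ry, rz, tx, ty, tz, gripper], ...]]. A call has exactly 5 rows; each row shifts and turns the commanded pose from where the row before left it, along the tool's axes as they then stand; what a row does not reach is not made up. The controller multiplies each number of a shift by 0.02 m and each number of a turn by 0.08 rad. A row lasts 1/12 s, in which the tool goes at most 41.7 mm and 7.16 degrees, less where a joint would pass 70% of its speed; a pose out of reach is approached as far as the arm can. A call with a number of a shift or a turn outside -1 to 1 is refused whole. A call with a gripper value outside its range is refused whole. The fingers move at their own pace and stop on an object; "force" is the grip in N (left out, the last holds). Time passes only in rows, so rows that do not move let the fingers close, or fill a call up. It gives the time, the measured TCP pose, the force and the opening at its end, in the units of the state.
- get_state(): the state, without advancing time (a new reading comes with each control period).
- imaging.snapshot(name): name is "scene" or "top" or "wrist"; returns a dict with "img" (420x560x3 uint8, red, green, blue), "camera_matrix" (3x3 intrinsics, pixels), "R" (3x3) and "t" (3): a world point X has camera coordinates R X + t; the wrist camera has in their place "hand_eye" (4x4, takes a point from camera to tool coordinates, whose origin is the TCP and whose axes are the tool frame's). Camera axes: x right, y down, z forward; pixel columns grow to the right and rows downward; lengths in m; the calibration is good to about 2 mm. A picture is of the moment at which its call begins: read the wrist's pose just before it. There is no depth.
- job.finish_job(): hands the job in, once; it reports no verdict.
The state is a dict: "clock": time; "q": joint angles; "qd": joint speeds; "joint_torque": joint torques, N m; "tool_pos": TCP position; "eef_rot": TCP orientation; "contact_force": force on the tool from outside, world axes, zero at the start; "moment": the same for the moment, N m; "opening": opening from 0.0 (shut) to 1.0 (fully open).
Only numpy, scipy, OpenCV 4.12 (cv2) and the standard library are available. Lean on these libraries where they do the work, as an engineer would, in place of code of your own. Each camera call takes 0.05 s, during which the arm holds its last target.

### The job

On the token stamping stand, push the upright tabs gently with your fingertips to turn the turret until the tab of the triangle stamp stands squarely in front of the fixed arrow, then press the black lock button on the stand fully down and let it come up again. Do not press the button before the triangle is in place, do not grip anything, and leave the loose things around the stand where they are.

Things in the scene. Friction and masses are not known exactly. Their poses are not given: they have to be found in the camera images.
- turret: Round aluminium turret, 176 mm across, 10 mm thick, turning either way (over a full turn) about an upright axis; light friction (0.12 N m) holds it where it is left, no detents. Origin on the axis at the disc's upper face, 70 mm above the table; z up, x along the triangle station. Five like upright tabs at the rim, 72 degrees apart, the triangle's on +x. A hub stands 12 mm above the disc.
- triangle_tab (a point): Outer end of the triangle station's tab, half-way up it: 112 mm from the axis, 85 mm above the table; turns with the turret. All five tabs are dark upright fins, 10 mm wide, rising 30 mm above the disc and running radially from 75 to 112 mm from the axis.
- triangle_mark (a point): Centre of the triangle outline on the disc, 49 mm from the axis, inboard of its tab. Each tab has such a flat dark outline, about 36 mm across, 3 mm high, showing its stamp: counter-clockwise from above triangle (corner outward), square, ring, cross, two parallel bars.
- pointer (a point): Where the outer end of the chosen tab must come: just in front of the stand's fixed arrow, 112 mm from the turret's axis, 85 mm above the table. The dark steel arrow stands outside the turret, over a plywood blank, and points at the axis; its top is 72 mm above the table: lower fingers would hit it.
- lock_top (a point): Centre of the upper face of the black round lock button, 32 mm across, on a grey box 70 x 75 mm and 50 mm high at the side of the stand, about 166 mm from the turret's axis.
- lock (a joint): Travel of the lock button in m: 0 is up, 0.006 is fully down (about 5 N). It is pressed straight down and springs back up when let go.
- sanding_block: Bystander: loose cork sanding block, 90 x 55 x 32 mm. Origin at the centre of its underside.
- tape: Bystander: loose roll of paper tape lying flat, 76 mm across, 22 mm high. Origin at the centre of its underside.
- token: Bystander: loose round plywood token, 60 mm across, 12 mm thick. Origin at the centre of its underside.
- glue: Bystander: loose upright glue bottle, 44 mm across, 100 mm high. Origin at the centre of its underside.
- offcut: Bystander: loose plywood offcut, 130 x 80 x 24 mm. Origin at the centre of its underside.
- cup: Bystander: loose open plastic cup, 72 mm across, 85 mm high. Origin at the centre of its underside.
- brush: Bystander: loose brush lying on the table, about 200 mm long along its x axis.

How it is judged:
By the outcome, as a careful person would: the job done as asked, in the order asked, and still so for the second after the job is handed in, with the robot touching nothing.
It also fails if it takes over 61 s, if anything falls off the work surface, if the arm or the gripper's body presses on something with over 40 N, if the wrist force passes 120 N, or if a joint passes its speed limit or range.

## Working session

There is one attempt and no reset: what is moved stays moved. The work goes in short steps, Python scripts to look and compute and a tool call to move; the robot and the scene stay as the last step left them, time stands still between calls to the robot, and variables do not carry over. Pictures are saved under pics/ and viewed, and the job is handed in when it is done.

Besides the shell and the picture viewer there is one more tool, called as name([rows], argument=value, ...), one row to a line, values as JSON. send_rows: Moves the arm, as the interface text tells. Its arguments: {"type":"object","properties":{"motion":{"type":"array"},"force":{"type":"number"}},"required":["motion"]}

```bash
mkdir -p pics; ls
python3 - <<'E'
from plant import get_state, imaging, job
import cv2, numpy as np
s=get_state()
for k in s: print(k, np.round(s[k],4))
for n in ['scene','top','wrist']:
    d=imaging.snapshot(n); cv2.imwrite(f'pics/{n}0.png',d['img'][:,:,::-1]); np.savez(f'pics/{n}0.npz',**d)
    print(n,{k:np.round(v,3).tolist() for k,v in d.items() if k!='img'})
E
```

```text
pics
clock 0.0
q [ 1.1708  0.69   -0.1945  1.5663  0.1573  0.9025 -0.2151]
qd [ 0.0009  0.0002 -0.0016 -0.001   0.001   0.0015  0.0001]
joint_torque [-3.00000e-04 -5.27564e+01 -1.26680e+00 -1.53431e+01 -5.25000e-02
  6.70000e-03  2.00000e-04]
tool_pos [ 0.2624 -0.5666  0.2519]
eef_rot [-0.1524  0.6912 -0.6899  0.152 ]
contact_force [ 0.2505 -0.3241 -0.5258]
moment [-0.0088  0.022  -0.0161]
opening 1.0006
scene {'camera_matrix': [[486.378, 0.0, 284.319], [0.0, 486.378, 208.263], [0.0, 0.0, 1.0]], 'R': [[0.43, 0.903, -0.018], [0.479, -0.245, -0.843], [-0.765, 0.354, -0.538]], 't': [-0.21, -0.19, 2.135]}
top {'camera_matrix': [[389.147, 0.0, 280.121], [0.0, 389.147, 209.094], [0.0, 0.0, 1.0]], 'R': [[-0.024, -1.0, 0.016], [-0.995, 0.022, -0.099], [0.099, -0.018, -0.995]], 't': [-0.023, 0.565, 1.161]}
wrist {'camera_matrix': [[324.795, 0.0, 280.213], [0.0, 324.795, 204.857], [0.0, 0.0, 1.0]], 'hand_eye': [[0.001, 0.956, 0.294, -0.076], [-0.001, -0.294, 0.956, -0.132], [1.0, -0.001, 0.001, -0.001], [0.0, 0.0, 0.0, 1.0]]}
```

View pics/top0.png

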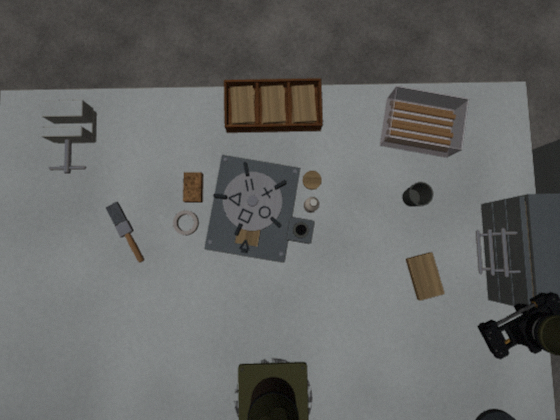

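View pics/scene0.png

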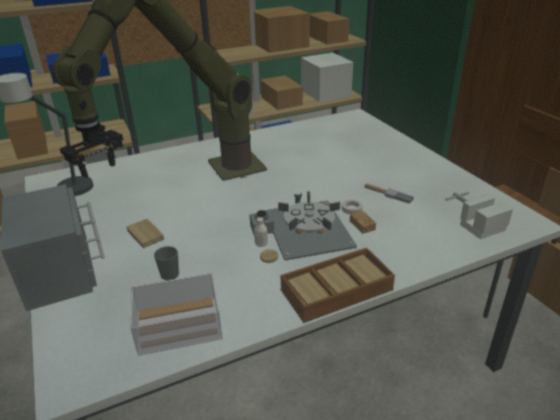

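View pics/wrist0.png

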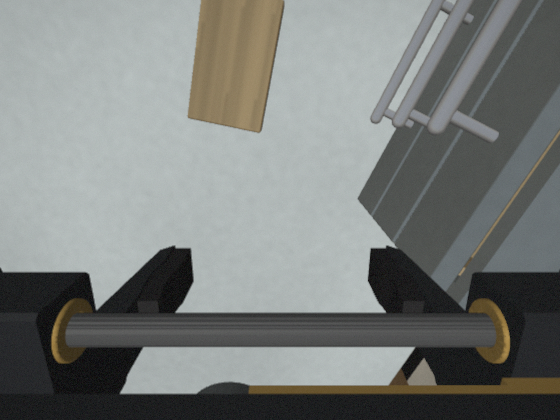

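```bash
cat > h.py <<'E'
import numpy as np, cv2
from scipy.spatial.transform import Rotation as Rn
def ray(d,u,v,z,pose=None):
    K=d['camera_matrix']; c=np.linalg.inv(K)@np.array([u,v,1.])
    if 'R' in d: R=d['R'];o=-R.T@d['t'];w=R.T@c
    else:
        H=d['hand_eye'];p,q=pose;T=Rn.from_quat(q).as_matrix()
        o=T@H[:3,3]+p; w=T@H[:3,:3]@c
    return o+w*(z-o[2])/w[2]
def proj(d,X,pose=None):
    X=np.asarray(X,float)
    if 'R' in d: c=d['R']@X+d['t']
    else:
        H=d['hand_eye'];p,q=pose;T=Rn.from_quat(q).as_matrix()
        c=H[:3,:3].T@(T.T@(X-p)-H[:3,3])
    c=d['camera_matrix']@c; return c[:2]/c[2]
E
python3 - <<'E'
import cv2
from h import *
im=cv2.imread('pics/top0.png')[145:270,170:330]
cv2.imwrite('pics/topz.png',cv2.resize(im,None,fx=4.8,fy=4.8,interpolation=cv2.INTER_CUBIC)*1)
E
```

```text
(no output)
```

View pics/topz.png

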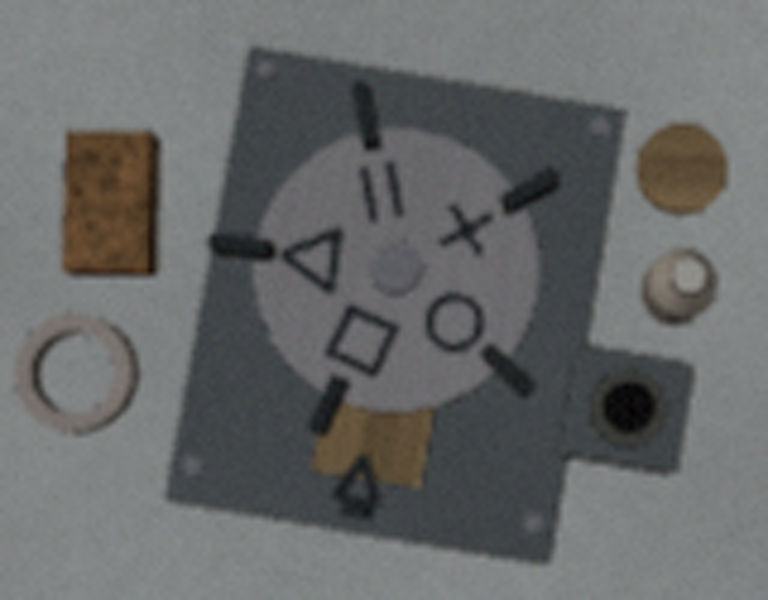

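Run:
```python
import cv2
from h import *
d=dict(np.load('pics/top0.npz'))
im=d['img'].astype(int)
def zz(u,v): return (u+.5)/4.8-.5+170,(v+.5)/4.8-.5+145
g=im.min(2)
print(im[200,240],im[185,252],im[165,230],im[130+80,270])
roi=np.zeros(g.shape,np.uint8);roi[165:235,215:288]=1
m=((g>92)&(roi>0)).astype(np.uint8)
for th in (85,95,105):
    m=((g>th)&(roi>0)).astype(np.uint8)
    m=cv2.morphologyEx(m,cv2.MORPH_OPEN,np.ones((2,2),np.uint8))
    cs,_=cv2.findContours(m,0,cv2.CHAIN_APPROX_NONE);c=max(cs,key=cv2.contourArea)
    (x,y),r=cv2.minEnclosingCircle(cv2.convexHull(c));e=cv2.fitEllipse(cv2.convexHull(c))
    print(th,x,y,r,e)
C=ray(d,*e[0],.07);print('C',C)
P={'tri':(242,246,.1),'sq':(328,405,.1),'ring':(508,370,.1),'cross':(531,190,.1),'bars':(366,115,.1),'arrowtip':(361,460,.072),'arrowbase':(358,512,.072),'button':(629,405,.055),'hub':(397,265,.082)}
for k,(u,v,z) in P.items():
    X=ray(d,*zz(u,v),z);D=X-C
    print(k,X.round(4),'r',np.hypot(*D[:2]).round(4),'ang',np.degrees(np.arctan2(D[1],D[0])).round(1))
```

```text
[71 73 75] [46 48 51] [64 69 70] [71 71 74]
85 253.0660858154297 201.74449157714844 29.709699630737305 ((253.09510803222656, 201.82601928710938), (58.689666748046875, 59.162933349609375), 73.41729736328125)
95 252.9954071044922 201.80274963378906 29.252906799316406 ((252.99440002441406, 201.7216033935547), (57.73503875732422, 58.20896530151367), 71.1517333984375)
105 261.3314514160156 219.02809143066406 10.872101783752441 ((261.590576171875, 218.89871215820312), (19.052410125732422, 21.23177146911621), 165.30772399902344)
C [0.53210135 0.02025576 0.07      ]
tri [0.5989 0.1374 0.1   ] r 0.1349 ang 60.3
sq [0.5026 0.0873 0.1   ] r 0.0732 ang 113.8
ring [ 0.521  -0.0201  0.1   ] r 0.0418 ang -105.4
cross [ 0.6291 -0.0363  0.1   ] r 0.1123 ang -30.2
bars [0.677  0.0621 0.1   ] r 0.1508 ang 16.1
arrowtip [0.4701 0.0702 0.072 ] r 0.0796 ang 141.1
arrowbase [0.4388 0.0725 0.072 ] r 0.107 ang 150.8
button [ 0.5006 -0.0948  0.055 ] r 0.1193 ang -105.3
hub [0.5877 0.0459 0.082 ] r 0.0612 ang 24.8
```

Run:
```python
import cv2
from h import *
from plant import get_state
d=dict(np.load('pics/top0.npz'))
s=get_state();print(Rn.from_quat(s['eef_rot']).as_matrix().round(3))
def zz(u,v): return (u+.5)/4.8-.5+170,(v+.5)/4.8-.5+145
C=ray(d,253.05,201.77,.07);print('C',C)
P={'tri':(242,246,.1),'sq':(328,405,.1),'ring':(508,370,.1),'cross':(531,190,.1),'bars':(366,115,.1),'arrowtip':(361,460,.072),'arrowbase':(358,512,.072),'button':(629,405,.055),'hub':(397,265,.082)}
for k,(u,v,z) in P.items():
    X=ray(d,*zz(u,v),z);D=X-C
    print(k,X.round(4),'r',np.hypot(*D[:2]).round(4),'ang',np.degrees(np.arctan2(D[1],D[0])).round(1))
```

```text
[[-0.907 -0.001  0.42 ]
 [-0.42   0.001 -0.907]
 [ 0.    -1.    -0.001]]
C [0.58330559 0.04447346 0.07      ]
tri [0.5989 0.1374 0.1   ] r 0.0942 ang 80.5
sq [0.5026 0.0873 0.1   ] r 0.0914 ang 152.1
ring [ 0.521  -0.0201  0.1   ] r 0.0897 ang -134.0
cross [ 0.6291 -0.0363  0.1   ] r 0.0929 ang -60.4
bars [0.677  0.0621 0.1   ] r 0.0953 ang 10.7
arrowtip [0.4701 0.0702 0.072 ] r 0.1161 ang 167.2
arrowbase [0.4388 0.0725 0.072 ] r 0.1472 ang 169.0
button [ 0.5006 -0.0948  0.055 ] r 0.162 ang -120.7
hub [0.5877 0.0459 0.082 ] r 0.0046 ang 18.3
```

send_rows([
  [[0, 0, 0, -0.2, -0.3, -1, 1], [0, 0, 0, -0.3, -0.3, -1, 1], [0, 0, 0, -0.5, -0.3, -1, 1], [0, 0, 0, -0.7, -0.3, -1, 1], [0, 0, 0, -1, -0.3, -1, 1]],
], force=10)

```text
clock: 0.57
tool_pos: [0.268, -0.4532, 0.2827]
eef_rot: [-0.152, 0.691, -0.691, 0.151]
contact_force: [0.3, 0.8, 0.6]
opening: 0.644
```

send_rows([
  [[0, 0, 0, -1, -0.3, -0.9, 1], [0, 0, 0, -1, -0.3, -0.9, 1], [0, 0, 0, -1, -0.3, -0.9, 1], [0, 0, 0, -1, -0.3, -0.9, 1], [0, 0, 0, -1, -0.3, -0.9, 1]],
])

```text
clock: 0.98
tool_pos: [0.3228, -0.3286, 0.3129]
eef_rot: [-0.152, 0.691, -0.69, 0.152]
contact_force: [0.2, 0.0, 0.2]
opening: 0.272
```

send_rows([
  [[0, 0, 0, -1, 0, -0.8, 1], [0, 0, 0, -1, 0, -0.8, 1], [0, 0, 0, -1, 0, -0.8, 1], [0, 0, 0, -1, 0, -0.8, 1], [0, 0, 0, -1, 0, -0.8, 1]],
])

```text
clock: 1.4
tool_pos: [0.3799, -0.2141, 0.3127]
eef_rot: [0.152, -0.691, 0.691, -0.152]
contact_force: [1.6, -0.2, 0.7]
opening: 0.007
```

send_rows([
  [[0, 0, 0, -1, 0, -0.8, 1], [0, 0, 0, -1, 0, -0.8, 1], [0, 0, 0, -1, 0, -0.8, 1], [0, 0, 0, -1, 0, -0.8, 1], [0, 0, 0, -1, 0, -0.8, 1]],
])

```text
clock: 1.82
tool_pos: [0.437, -0.0995, 0.3126]
eef_rot: [0.152, -0.691, 0.691, -0.152]
contact_force: [0.1, -0.2, -0.3]
opening: 0.005
```

send_rows([
  [[0, 0, 0, -1, 0, -0.6, 1], [0, 0, 0, -1, 0, -0.6, 1], [0, 0, 0, -1, 0, -0.6, 1], [0, 0, 0, -1, 0, -0.6, 1], [0, 0, 0, 0, 0, 0, 1]],
])

```text
clock: 2.23
tool_pos: [0.4917, -0.0186, 0.3128]
eef_rot: [-0.153, 0.691, -0.689, 0.156]
contact_force: [0.5, 0.7, -0.1]
opening: 0.008
```

Run:
```python
from plant import get_state, imaging
import cv2, numpy as np
s=get_state()
for k in s: print(k, np.round(s[k],4))
d=imaging.snapshot('wrist'); cv2.imwrite('pics/wrist1.png',d['img'][:,:,::-1]); np.savez('pics/wrist1.npz',p=s['tool_pos'],e=s['eef_rot'],**d)
```

```text
clock 2.2333
q [ 0.1214  0.4396 -0.2617  1.8759  0.1441  0.8413 -1.3428]
qd [ 0.0482 -0.0238  0.046   0.0549  0.0163  0.0112  0.0531]
joint_torque [  0.6406 -39.0001  -0.4248 -14.4591   0.1422   0.1313  -0.364 ]
tool_pos [ 0.4917 -0.0186  0.3128]
eef_rot [-0.1532  0.691  -0.6891  0.1557]
contact_force [ 0.5463  0.7246 -0.13  ]
moment [-0.0168 -0.0244  0.0652]
opening 0.0078
```

View pics/wrist1.png

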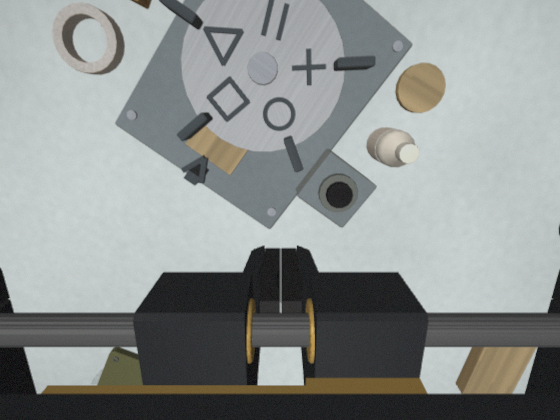

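Run:
```python
import cv2
from h import *
im=cv2.imread('pics/wrist1.png')[0:225,120:420]
cv2.imwrite('pics/w1z.png',cv2.resize(im,None,fx=2.6,fy=2.6,interpolation=cv2.INTER_CUBIC))
```

```text
(no output)
```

View pics/w1z.png

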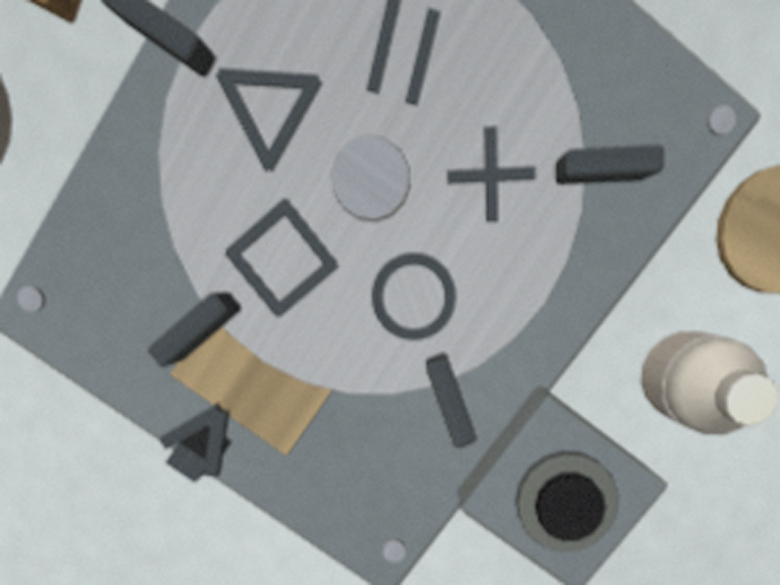

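Run:
```python
from h import *
d=dict(np.load('pics/wrist1.npz'));pose=(d['p'],d['e'])
f=lambda u,v,z: ray(d,(u+.5)/2.6-.5+120,(v+.5)/2.6-.5,z,pose)
C=f(371,177,.082);print('C',C)
for k,(u,v,z) in dict(tip=(221,407,.072),tail=(192,474,.072),hL=(30,298,.01),hR=(722,120,.01),hB=(394,551,.01),btn=(571,507,.058),sqIn=(228,298,.1),sqOut=(156,354,.1),ringIn=(436,357,.1),ringOut=(464,443,.1),crIn=(560,154+9,.1),crOut=(661,150,.1),triIn=(205,60,.1),trim=(269,110,.073),sqm=(282,257,.073),ringm=(414,296,.073),crm=(491,174,.073),glue=(750,398,.1),tok=(775,230,.012)).items():
    X=f(u,v,z);D=X-C;print(k,X.round(4),np.hypot(*D[:2]).round(4),np.degrees(np.arctan2(D[1],D[0])).round(1))
a=f(30,298,.01);b=f(394,551,.01);c=f(722,120,.01)
for p,q in((a,b),(b,c)): D=(q-p);print(np.linalg.norm(D),np.degrees(np.arctan2(D[1],D[0])))
t=dict(np.load('pics/top0.npz'))
g=lambda u,v,z: ray(t,(u+.5)/4.8-.5+170,(v+.5)/4.8-.5+145,z)
for nm,z,pts in(('plate',.01,[(252,47),(625,108),(550,562),(168,500)]),('holes',.01,[(265,68),(600,126),(534,522),(191,466)])):
    Q=[g(*p,z) for p in pts]
    for i in range(4):
        D=Q[(i+1)%4]-Q[i];print(nm,Q[i].round(4),np.linalg.norm(D).round(3),np.degrees(np.arctan2(D[1],D[0])).round(2))
```

```text
C [0.58579586 0.04731767 0.082     ]
tip [0.4725 0.0695 0.072 ] 0.1155 168.9
tail [0.4386 0.0703 0.072 ] 0.149 171.1
hL [0.4682 0.1843 0.01  ] 0.1805 130.6
hR [ 0.6837 -0.0849  0.01  ] 0.1645 -53.5
hB [ 0.4251 -0.0346  0.01  ] 0.1804 -153.0
btn [ 0.4956 -0.0961  0.058 ] 0.1694 -122.2
sqIn [0.5202 0.0785 0.1   ] 0.0726 154.6
sqOut [0.4877 0.0967 0.1   ] 0.1098 153.3
ringIn [ 0.5345 -0.0055  0.1   ] 0.0736 -134.2
ringOut [ 0.5079 -0.0311  0.1   ] 0.1105 -134.8
crIn [ 0.6193 -0.0168  0.1   ] 0.0723 -62.4
crOut [ 0.6394 -0.049   0.1   ] 0.1102 -60.9
triIn [0.5948 0.1168 0.1   ] 0.0701 82.6
trim [0.5917 0.0953 0.073 ] 0.0483 82.9
sqm [0.5423 0.0691 0.073 ] 0.0487 153.4
ringm [0.5516 0.0124 0.073 ] 0.0489 -134.4
crm [0.6083 0.0043 0.073 ] 0.0486 -62.4
glue [ 0.5741 -0.1283  0.1   ] 0.176 -93.8
tok [ 0.6524 -0.1328  0.012 ] 0.192 -69.7
0.22311096905280867 -101.138166195934
0.26339001887137287 -11.00276309419097
plate [0.7423 0.1421 0.01  ] 0.247 -100.59
plate [ 0.6969 -0.1009  0.01  ] 0.298 169.13
plate [ 0.4037 -0.0446  0.01  ] 0.247 79.48
plate [0.4488 0.1981 0.01  ] 0.299 -10.81
holes [0.7281 0.1337 0.01  ] 0.222 -101.13
holes [ 0.6853 -0.0842  0.01  ] 0.261 169.12
holes [ 0.4293 -0.035   0.01  ] 0.222 79.42
holes [0.4701 0.1833 0.01  ] 0.263 -10.89
```

send_rows([
  [[0, 0, 0, -0.95, 0.5, -0.43, 1], [0, 0, 0, -0.95, 0.5, -0.43, 1], [0, 0, 0, -0.95, 0.5, -0.43, 1], [0, 0, 0, -0.95, 0.5, -0.43, 1], [0, 0, 0, -0.95, 0.5, -0.43, 1]],
])

```text
clock: 2.7
tool_pos: [0.5573, 0.0544, 0.262]
eef_rot: [0.152, -0.69, 0.691, -0.151]
contact_force: [0.6, -0.2, -0.6]
opening: 0.004
```

send_rows([
  [[0, 0, 0, -0.95, 0.5, -0.43, 1], [0, 0, 0, -0.95, 0.5, -0.43, 1], [0, 0, 0, -0.95, 0.5, -0.43, 1], [0, 0, 0, -0.95, 0.5, -0.43, 1], [0, 0, 0, -0.95, 0.5, -0.43, 1]],
])

```text
clock: 3.12
tool_pos: [0.6256, 0.1331, 0.2119]
eef_rot: [0.152, -0.69, 0.691, -0.151]
contact_force: [0.3, -0.8, 0.2]
opening: 0.007
```

send_rows([
  [[0, 0.72, 0, 0, 0.4, 0, 1], [0, 0.72, 0, 0, 0.4, 0, 1], [0, 0.72, 0, 0, 0.4, 0, 1], [0, 0.72, 0, 0, 0.4, 0, 1], [0, 0.72, 0, 0, 0.4, 0, 1]],
])

```text
clock: 3.53
tool_pos: [0.6251, 0.1323, 0.1721]
eef_rot: [0.05, -0.705, 0.706, -0.05]
contact_force: [-0.4, -0.1, 1.4]
opening: 0.005
```

send_rows([
  [[0, 0.72, 0, 0, 0.4, 0, 1], [0, 0.72, 0, 0, 0.2, 0, 1], [0, 0.72, 0, 0, 0, 0, 1], [0, 0.72, 0, 0, 0, 0, 1], [0, 0.72, 0, 0, 0, 0, 1]],
])

```text
clock: 3.95
tool_pos: [0.625, 0.1324, 0.1604]
eef_rot: [-0.051, -0.705, 0.706, 0.052]
contact_force: [0.3, -0.4, -0.2]
opening: 0.005
```

```bash
cat > look.py <<'E'
import sys
from plant import get_state, imaging
from h import *
n=sys.argv[1];cam=sys.argv[2]
s=get_state();M=Rn.from_quat(s['eef_rot']).as_matrix()
print('p',s['tool_pos'].round(4) if hasattr(s['tool_pos'],'round') else s['tool_pos'],'F',np.round(s['contact_force'],1),'q',np.round(s['q'],2),'t',s['clock'])
print(M.round(3),'yaw x',np.degrees(np.arctan2(M[1,0],M[0,0])).round(2))
d=imaging.snapshot(cam);np.savez(f'pics/{n}.npz',p=s['tool_pos'],e=s['eef_rot'],**d)
cv2.imwrite(f'pics/{n}.png',d['img'][:,:,::-1])
E
python3 look.py w2 wrist
```

```text
p [0.625  0.1324 0.1604] F [ 0.3 -0.4 -0.2] q [-0.26  0.82 -0.03  1.61  0.04  0.72 -2.03] t 3.95
[[-0.989 -0.001 -0.146]
 [ 0.146 -0.001 -0.989]
 [ 0.001 -1.     0.002]] yaw x 171.6
```

View pics/w2.png

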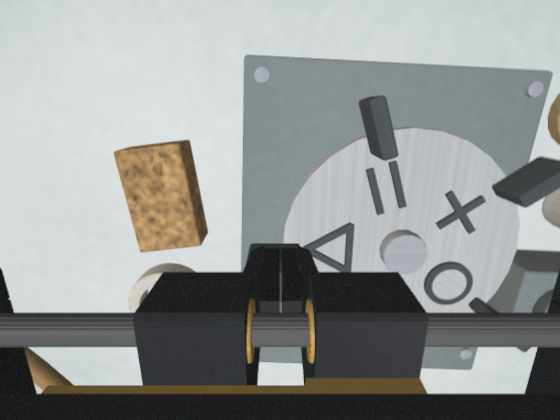

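send_rows([
  [[0, 0, 0, 0, 0.7, 0, 1], [0, 0, 0, 0, 0.8, 0, 1], [0, 0, 0, 0, 0.8, 0, 1], [0, 0, 0, 0, 0.6, 0, 1], [0, 0, 0, 0, 0.3, 0, 1]],
])

```text
clock: 4.42
tool_pos: [0.6243, 0.133, 0.0949]
eef_rot: [-0.049, -0.705, 0.706, 0.051]
contact_force: [0.6, -0.3, 0.3]
opening: 0.007
```

send_rows([
  [[0, 0, 0, 0.15, 0, 0, 1], [0, 0, 0, 0.15, 0, 0, 1], [0, 0, 0, 0.15, 0, 0, 1], [0, 0, 0, 0.15, 0, 0, 1], [0, 0, 0, 0, 0, 0, 1]],
])

```text
clock: 4.83
tool_pos: [0.6135, 0.1363, 0.0976]
eef_rot: [0.05, 0.705, -0.705, -0.05]
contact_force: [-0.6, -1.0, 0.1]
opening: 0.004
```

```bash
python3 look.py t3 top; python3 -c "
import cv2
im=cv2.imread('pics/t3.png')[145:270,170:330]
cv2.imwrite('pics/t3z.png',cv2.resize(im,None,fx=4.8,fy=4.8,interpolation=cv2.INTER_CUBIC))"
```

```text
p [0.6135 0.1363 0.0976] F [-0.6 -1.   0.1] q [-0.27  0.89 -0.03  1.67  0.05  0.57 -2.04] t 4.8333
[[-0.99   0.001 -0.141]
 [ 0.141  0.    -0.99 ]
 [-0.001 -1.    -0.   ]] yaw x 171.88
```

View pics/t3z.png

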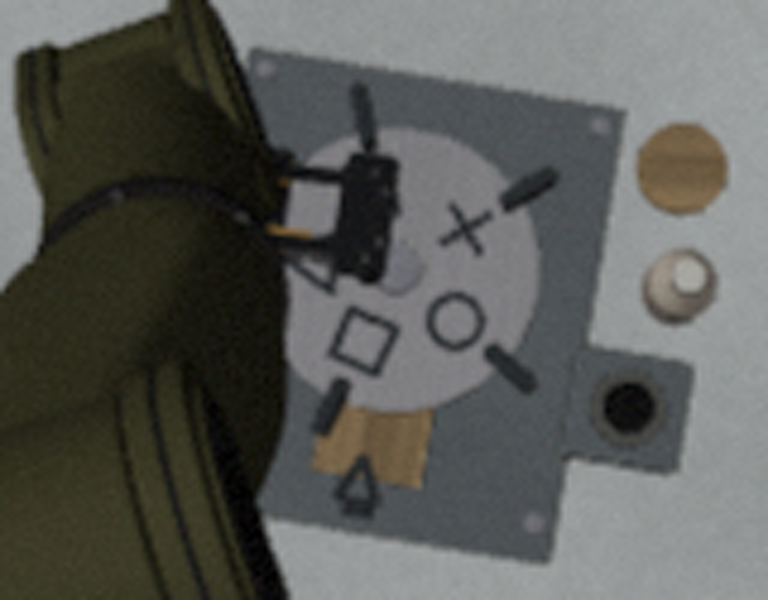

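send_rows([
  [[0, -0.3, 0, 0.12, 0, -0.015, 1], [0, -0.54, 0, 0.2, 0, -0.026, 1], [0, -0.54, 0, 0.2, 0, -0.026, 1], [0, -0.54, 0, 0.2, 0, -0.026, 1], [0, -0.54, 0, 0.2, 0, -0.026, 1]],
])

```text
clock: 5.3
tool_pos: [0.5964, 0.1398, 0.0973]
eef_rot: [-0.019, 0.707, -0.707, 0.021]
contact_force: [1.3, 0.2, -0.3]
opening: 0.01
```

send_rows([
  [[0, -0.54, 0, 0.2, 0, -0.026, 1], [0, -0.54, 0, 0.2, 0, -0.026, 1], [0, -0.54, 0, 0.2, 0, -0.026, 1], [0, -0.54, 0, 0.2, 0, -0.026, 1], [0, -0.54, 0, 0.2, 0, -0.026, 1]],
])

```text
clock: 5.72
tool_pos: [0.5763, 0.1398, 0.0973]
eef_rot: [-0.096, 0.701, -0.7, 0.098]
contact_force: [2.1, 0.5, 0.4]
opening: 0.006
```

```bash
python3 look.py w4 wrist
python3 - <<'E'
from plant import get_state
import numpy as np
p=np.array(get_state()['tool_pos']);D=p[:2]-[.585,.046];print(np.hypot(*D),np.degrees(np.arctan2(D[1],D[0])))
E
```

```text
p [0.5763 0.1398 0.0973] F [2.1 0.5 0.4] q [-0.24  0.86 -0.13  1.78  0.2   0.5  -1.8 ] t 5.7167
[[-0.963  0.003  0.271]
 [-0.271  0.001 -0.963]
 [-0.003 -1.    -0.   ]] yaw x -164.3
0.09404919968838654 96.01693349415294
```

View pics/w4.png

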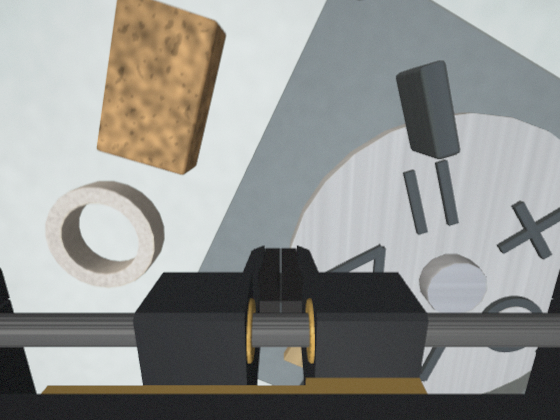

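send_rows([
  [[0, -0.54, 0, 0.2, 0, -0.026, 1], [0, -0.54, 0, 0.2, 0, -0.026, 1], [0, -0.54, 0, 0.2, 0, -0.026, 1], [0, -0.54, 0, 0.2, 0, -0.026, 1], [0, -0.54, 0, 0.2, 0, -0.026, 1]],
])

```text
clock: 6.18
tool_pos: [0.5566, 0.1354, 0.0972]
eef_rot: [-0.17, 0.686, -0.686, 0.172]
contact_force: [2.7, 1.4, 0.1]
opening: 0.002
```

send_rows([
  [[0, -0.54, 0, 0.2, 0, -0.026, 1], [0, -0.54, 0, 0.2, 0, -0.026, 1], [0, -0.54, 0, 0.2, 0, -0.026, 1], [0, -0.54, 0, 0.2, 0, -0.026, 1], [0, -0.54, 0, 0.2, 0, -0.026, 1]],
])

```text
clock: 6.6
tool_pos: [0.5384, 0.1269, 0.0972]
eef_rot: [-0.243, 0.664, -0.664, 0.245]
contact_force: [0.7, 0.3, 0.6]
opening: 0.004
```

send_rows([
  [[0, -0.54, 0, 0.2, 0, -0.026, 1], [0, -0.54, 0, 0.2, 0, -0.026, 1], [0, -0.54, 0, 0.2, 0, -0.026, 1], [0, -0.54, 0, 0.2, 0, -0.026, 1], [0, -0.54, 0, 0.2, 0, -0.026, 1]],
])

```text
clock: 7.02
tool_pos: [0.5225, 0.1146, 0.0971]
eef_rot: [-0.313, 0.634, -0.633, 0.315]
contact_force: [1.2, 1.2, 0.8]
opening: 0.004
```

send_rows([
  [[0, -0.54, 0, 0.2, 0, -0.026, 1], [0, -0.54, 0, 0.2, 0, -0.026, 1], [0, -0.54, 0, 0.2, 0, -0.026, 1], [0, -0.54, 0, 0.2, 0, -0.026, 1], [0, -0.54, 0, 0.2, 0, -0.026, 1]],
])

```text
clock: 7.43
tool_pos: [0.5095, 0.0992, 0.0971]
eef_rot: [-0.38, 0.596, -0.596, 0.382]
contact_force: [1.9, 1.6, -0.2]
opening: 0.006
```

```bash
python3 look.py w5 wrist; python3 look.py t5 top
python3 - <<'E'
from plant import get_state
import numpy as np,cv2
p=np.array(get_state()['tool_pos']);D=p[:2]-[.585,.046];print(np.hypot(*D),np.degrees(np.arctan2(D[1],D[0])))
im=cv2.imread('pics/t5.png')[145:270,170:330]
cv2.imwrite('pics/t5z.png',cv2.resize(im,None,fx=4.8,fy=4.8,interpolation=cv2.INTER_CUBIC))
E
```

```text
p [0.5095 0.0992 0.0971] F [ 1.9  1.6 -0.2] q [-0.1   0.82 -0.29  2.    0.57  0.4  -1.27] t 7.4333
[[-0.42   0.002  0.907]
 [-0.907  0.001 -0.42 ]
 [-0.002 -1.     0.001]] yaw x -114.84
p [0.5089 0.098  0.097 ] F [1.  0.8 0.7] q [-0.1   0.82 -0.29  2.    0.57  0.4  -1.27] t 7.4833
[[-0.419  0.001  0.908]
 [-0.908  0.    -0.419]
 [-0.    -1.     0.001]] yaw x -114.79
0.0922398612499927 145.62244956075972
```

View pics/w5.png

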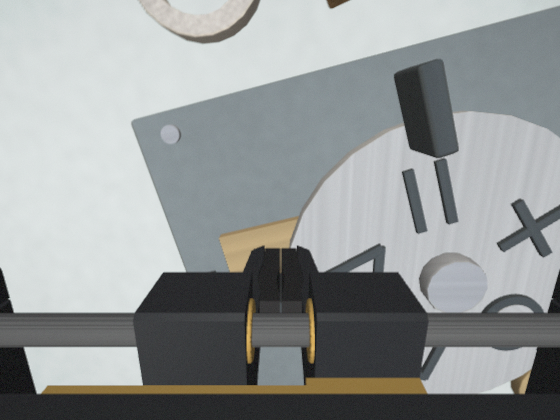

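View pics/t5z.png

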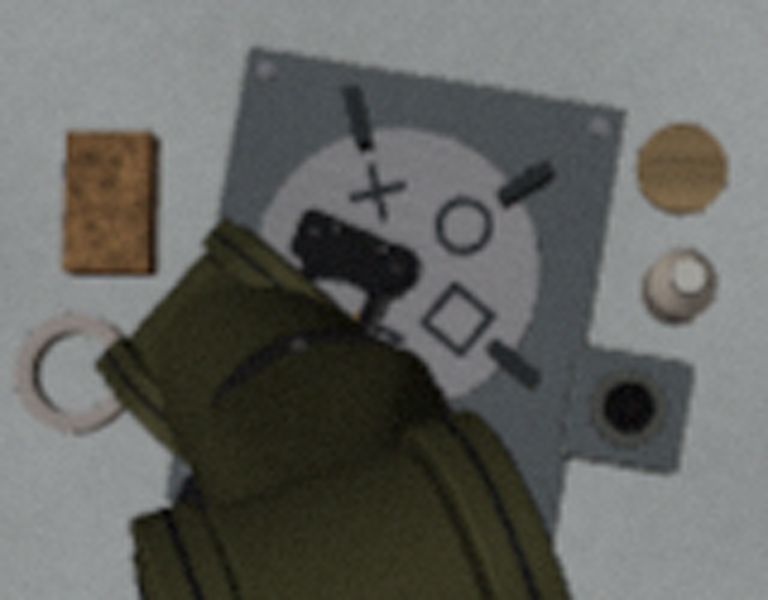

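```bash
cat > tabs.py <<'E'
import sys
from h import *
C=np.array([.585,.046])
def run(n):
    d=dict(np.load(f'pics/{n}.npz'));g=cv2.resize(d['img'],None,fx=4,fy=4,interpolation=cv2.INTER_CUBIC).min(2)
    m=(g<40).astype(np.uint8);cs,_=cv2.findContours(m,0,2)
    for c in cs:
        A=cv2.contourArea(c)
        if not 300<A<1500: continue
        M=cv2.moments(c);u=(M['m10']/M['m00']+.5)/4-.5;v=(M['m01']/M['m00']+.5)/4-.5
        X=ray(d,u,v,.09)[:2]-C;r=np.hypot(*X)
        if r<.13: print(n,A,(round(u,1),round(v,1)),'r',r.round(4),'ang',np.degrees(np.arctan2(X[1],X[0])).round(2)%360)
for n in sys.argv[1:]: run(n)
E
python3 tabs.py top0 t5
```

```text
top0 613.5 (238.0, 229.5) r 0.0935 ang 153.33
top0 532.5 (275.8, 222.1) r 0.0932 ang 226.03
top0 672.5 (219.9, 196.1) r 0.0943 ang 81.21
top0 685.0 (280.4, 184.4) r 0.0945 ang 298.58
top0 531.0 (245.9, 168.5) r 0.0957 ang 10.01
t5 415.0 (276.6, 220.5) r 0.0919 ang 229.25
t5 566.5 (279.4, 183.1) r 0.094 ang 301.56
t5 355.0 (244.3, 169.5) r 0.0939 ang 13.26
```

send_rows([
  [[0, -0.48, 0, 0.18, 0, -0.023, 1], [0, -0.48, 0, 0.18, 0, -0.023, 1], [0, -0.48, 0, 0.18, 0, -0.023, 1], [0, -0.48, 0, 0.18, 0, -0.023, 1], [0, -0.2, 0, 0.07, 0, -0.01, 1]],
])

```text
clock: 7.95
tool_pos: [0.5015, 0.0846, 0.0969]
eef_rot: [0.429, -0.562, 0.562, -0.43]
contact_force: [1.0, 1.4, 1.4]
opening: 0.009
```

send_rows([
  [[0, 0, 0, 0, 0, 0, 1], [0, 0, 0, 0, 0, 0, 1], [0, 0, 0, 0, 0, 0, 1], [0, 0, 0, 0, 0, 0, 1], [0, 0, 0, 0, 0, 0, 1]],
])

```text
clock: 8.37
tool_pos: [0.501, 0.0845, 0.0966]
eef_rot: [0.429, -0.562, 0.562, -0.429]
contact_force: [0.7, 0.3, 0.4]
opening: 0.006
```

```bash
python3 look.py t6 top;python3 look.py s6 scene; python3 tabs.py t6
python3 - <<'E'
from plant import get_state
import numpy as np,cv2
p=np.array(get_state()['tool_pos']);D=p[:2]-[.585,.046];print(np.hypot(*D),np.degrees(np.arctan2(D[1],D[0])))
im=cv2.imread('pics/t6.png')[145:270,170:330]
cv2.imwrite('pics/t6z.png',cv2.resize(im,None,fx=4.8,fy=4.8,interpolation=cv2.INTER_CUBIC))
im=cv2.imread('pics/s6.png')[150:290,210:390]
cv2.imwrite('pics/s6z.png',cv2.resize(im,None,fx=4,fy=4,interpolation=cv2.INTER_CUBIC))
E
```

```text
p [0.501  0.0845 0.0966] F [0.7 0.3 0.4] q [-0.06  0.82 -0.32  2.03  0.64  0.39 -1.16] t 8.3667
[[-0.264 -0.     0.965]
 [-0.965 -0.    -0.264]
 [ 0.    -1.    -0.   ]] yaw x -105.29
p [0.5011 0.0844 0.0967] F [0.5 0.5 0.2] q [-0.06  0.82 -0.32  2.03  0.64  0.39 -1.16] t 8.4167
[[-0.264 -0.     0.965]
 [-0.965 -0.    -0.264]
 [ 0.    -1.    -0.   ]] yaw x -105.29
t6 432.0 (279.9, 216.2) r 0.0926 ang 238.89
t6 554.0 (276.0, 178.9) r 0.0936 ang 311.17
t6 329.0 (239.2, 171.2) r 0.0938 ang 22.76
0.09232016255509497 155.39626065470586
```

View pics/t6z.png

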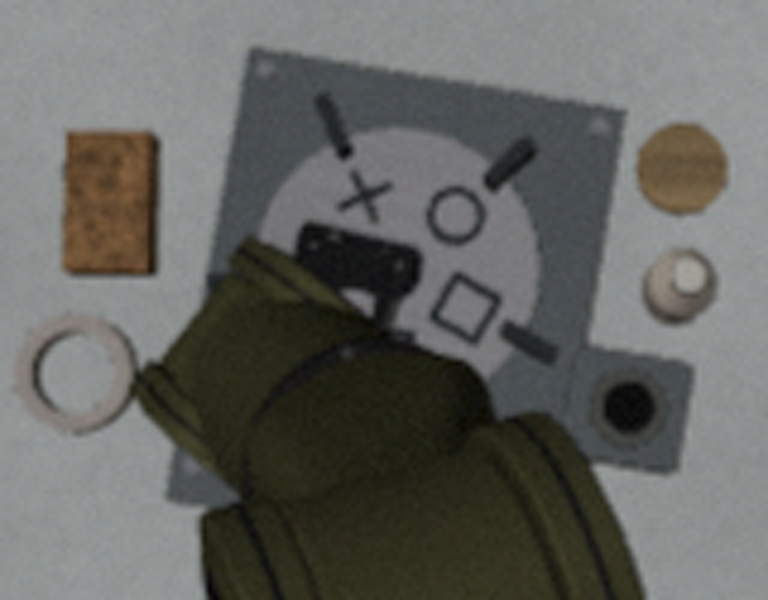

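View pics/s6z.png

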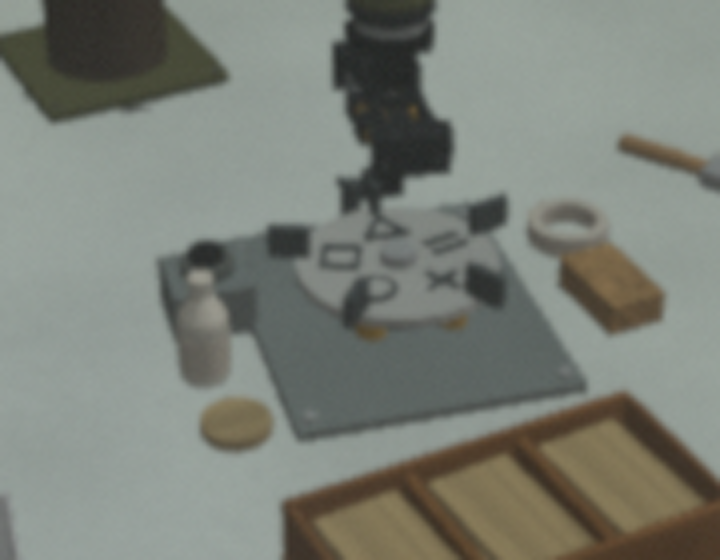

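send_rows([
  [[0, 0, 0, -0.3, 0, 0, 1], [0, 0, 0, -0.5, 0, 0, 1], [0, 0, 0, 0, -1, 0, 1], [0, 0, 0, 0, -1, 0, 1], [0, 0, 0, 0, -1, 0, 1]],
])

```text
clock: 8.88
tool_pos: [0.505, 0.1011, 0.1572]
eef_rot: [-0.43, 0.562, -0.561, 0.429]
contact_force: [-0.7, -0.2, 0.3]
opening: 0.004
```

send_rows([
  [[0, 0, 0, 0, -1, 0, 1], [0, 0, 0, 0.5, -1, 0, 1], [0, 0, 0, 1, -1, 0, 1], [0, 0, 0, 1, -1, 0, 1], [0, 0, 0, 1, -0.5, 0, 1]],
])

```text
clock: 9.3
tool_pos: [0.4875, 0.0331, 0.2488]
eef_rot: [0.429, -0.561, 0.562, -0.431]
contact_force: [1.5, 0.8, 0.3]
opening: 0.005
```

send_rows([
  [[0, 0, 0, 1, 0, 0, 1], [0, 0, 0, 0.8, 0, 0, 1], [0, 0, 0, 0, 0, 0, 1], [0, 0, 0, 0, 0, 0, 1], [0, 0, 0, 0, 0, 0, 1]],
])

```text
clock: 9.72
tool_pos: [0.4778, -0.0007, 0.2468]
eef_rot: [-0.429, 0.562, -0.561, 0.43]
contact_force: [0.3, 0.5, 0.3]
opening: 0.004
```

```bash
python3 look.py w7 wrist; python3 look.py t7 top; python3 tabs.py t7
python3 - <<'E'
import cv2
im=cv2.imread('pics/w7.png')[0:230,130:430]
cv2.imwrite('pics/w7z.png',cv2.resize(im,None,fx=2.6,fy=2.6,interpolation=cv2.INTER_CUBIC))
E
```

```text
p [ 0.4778 -0.0007  0.2468] F [0.3 0.5 0.3] q [ 0.27  0.55 -0.56  1.99  0.44  0.72 -0.83] t 9.7167
[[-0.262  0.001  0.965]
 [-0.965  0.001 -0.262]
 [-0.001 -1.     0.   ]] yaw x -105.19
p [ 0.4779 -0.0006  0.2468] F [0.7 0.8 0.2] q [ 0.27  0.55 -0.56  1.99  0.44  0.72 -0.83] t 9.7667
[[-0.261  0.001  0.965]
 [-0.965  0.001 -0.261]
 [-0.001 -1.     0.   ]] yaw x -105.15
t7 591.5 (219.6, 203.5) r 0.0945 ang 94.28
t7 575.5 (276.1, 178.8) r 0.0941 ang 311.18
t7 351.5 (239.1, 171.1) r 0.0942 ang 22.78
```

View pics/w7z.png

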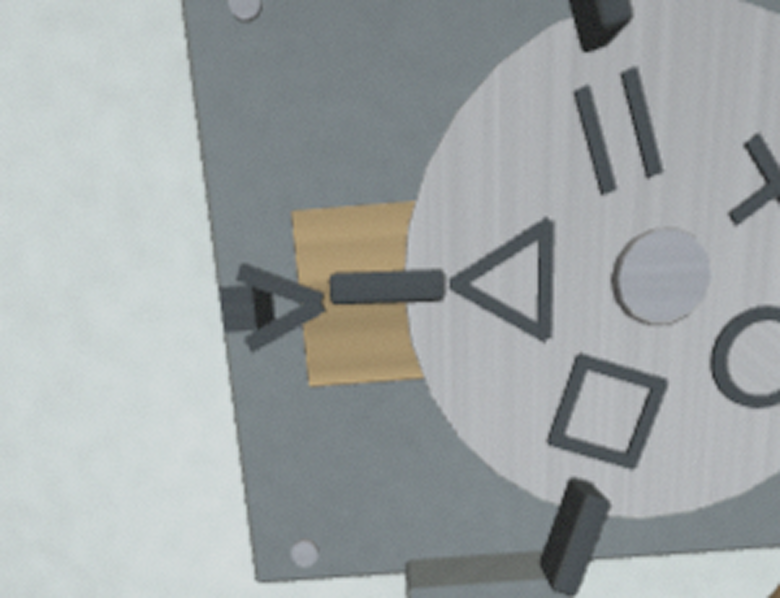

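```bash
cat > m.py <<'E'
from h import *
def run(n,P,u0=130,v0=0,s=2.6):
    d=dict(np.load(f'pics/{n}.npz'));pose=(d['p'],d['e'])
    f=lambda u,v,z: ray(d,(u+.5)/s-.5+u0,(v+.5)/s-.5+v0,z,pose)
    C=f(*P['hub']);print('C',C)
    for k in P:
        X=f(*P[k]);D=X-C;print(k,X.round(4),np.hypot(*D[:2]).round(4),np.degrees(np.arctan2(D[1],D[0])).round(2)%360)
    return f
E
python3 - <<'E'
from m import *
f=run('w7',dict(hub=(663,275,.082),tip=(325,302,.072),armL=(243,270,.072),armR=(252,345,.072),tabO=(331,287,.1),tabI=(444,285,.1),trm=(519,281,.073),triC=(452,284,.073),sq=(608,411,.073)))
for a,b in(((245,6,.01),(304,553,.01)),((185,0,.01),(257,580,.01))):
    D=f(*b)-f(*a);print(np.degrees(np.arctan2(D[1],D[0])))
E
```

```text
C [0.585154   0.04884186 0.082     ]
hub [0.5852 0.0488 0.082 ] 0.0 0.0
tip [0.4721 0.0702 0.072 ] 0.1151 169.29
armL [0.4477 0.088  0.072 ] 0.1429 164.1
armR [0.4428 0.0629 0.072 ] 0.143 174.36
tabO [0.4775 0.0744 0.1   ] 0.1106 166.64
tabI [0.5123 0.0656 0.1   ] 0.0748 167.07
trm [0.5392 0.0593 0.073 ] 0.0471 167.2
triC [0.5165 0.0644 0.073 ] 0.0704 167.21
sq [0.5605 0.0066 0.073 ] 0.0489 239.67000000000002
-101.12007380451368
-101.23821563214334
```

send_rows([
  [[0, 0, 0, -1, 0, 0, 1], [0, 0, 0, -1, 0, 0, 1], [0, 0, 0, -1, 0, 0, 1], [0, 0, 0, -1, 0, 0, 1], [0, 0, 0, -1, 0, 0, 1]],
])

```text
clock: 10.23
tool_pos: [0.5039, 0.0964, 0.2466]
eef_rot: [-0.43, 0.562, -0.561, 0.43]
contact_force: [1.1, 0.5, -0.6]
opening: 0.007
```

send_rows([
  [[0, 0, 0, -0.2, 0, 0, 1], [0, 0, 0, 0, 1, 0, 1], [0, 0, 0, 0, 1, 0, 1], [0, 0, 0, 0, 1, 0, 1], [0, 0, 0, 0, 1, 0, 1]],
])

```text
clock: 10.65
tool_pos: [0.5046, 0.0977, 0.1658]
eef_rot: [0.429, -0.562, 0.562, -0.429]
contact_force: [-0.3, 0.3, 0.1]
opening: 0.005
```

send_rows([
  [[0, -0.1, 0, 0, 1, 0, 1], [0, -0.1, 0, 0, 1, 0, 1], [0, -0.1, 0, 0, 1, 0, 1], [0, -0.1, 0, 0, 0.5, 0, 1], [0, -0.1, 0, 0, 0, 0, 1]],
])

```text
clock: 11.07
tool_pos: [0.5035, 0.0975, 0.0949]
eef_rot: [-0.442, 0.553, -0.553, 0.439]
contact_force: [-1.2, -1.0, 0.3]
opening: 0.004
```

send_rows([
  [[0, 0, 0, 0.2, 0, 0, 1], [0, 0, 0, 0.2, 0, 0, 1], [0, 0, 0, 0.2, 0, 0, 1], [0, 0, 0, 0, 0, 0, 1], [0, 0, 0, 0, 0, 0, 1]],
])

```text
clock: 11.48
tool_pos: [0.5025, 0.0856, 0.0974]
eef_rot: [0.44, -0.553, 0.554, -0.44]
contact_force: [-0.5, -0.3, 0.1]
opening: 0.003
```

Run:
```python
from plant import get_state
from h import *
s=get_state();p=np.array(s['tool_pos']);M=Rn.from_quat(s['eef_rot']).as_matrix()
D=p[:2]-[.585,.046];print(p,np.hypot(*D),np.degrees(np.arctan2(D[1],D[0])),np.degrees(np.arctan2(M[1,0],M[0,0])))
print('to go tool',M.T@(np.array([.4996,.0810,.0967])-p)/.02)
```

```text
[0.50246065 0.0856255  0.09742602] 0.0915583094164776 154.35526155856238 -103.04833598163701
to go tool [ 0.25760591  0.03612874 -0.08716767]
```

send_rows([
  [[0, 0, 0, 0.08, 0, -0.03, 1], [0, 0, 0, 0.08, 0, -0.03, 1], [0, 0, 0, 0.09, 0, -0.02, 1], [0, 0, 0, 0, 0, 0, 1], [0, 0, 0, 0, 0, 0, 1]],
])

```text
clock: 11.9
tool_pos: [0.4996, 0.0819, 0.0968]
eef_rot: [0.44, -0.553, 0.553, -0.441]
contact_force: [0.5, 1.3, 0.2]
opening: 0.004
```

send_rows([
  [[0, 0, 0, -0.3, 0, 0, 1], [0, 0, 0, -0.5, 0, 0, 1], [0, 0, 0, 0, -1, 0, 1], [0, 0, 0, 0, -1, 0, 1], [0, 0, 0, 0, -1, 0, 1]],
])

```text
clock: 12.32
tool_pos: [0.5024, 0.0985, 0.1571]
eef_rot: [-0.441, 0.553, -0.553, 0.44]
contact_force: [0.0, 0.6, -0.8]
opening: 0.006
```

send_rows([
  [[0, 0, 0, 0, -1, 0, 1], [0, 0, 0, 0.5, -1, 0, 1], [0, 0, 0, 1, -1, 0, 1], [0, 0, 0, 1, -1, 0, 1], [0, 0, 0, 1, -0.5, 0, 1]],
])

```text
clock: 12.73
tool_pos: [0.4877, 0.0299, 0.2487]
eef_rot: [0.44, -0.553, 0.553, -0.442]
contact_force: [0.0, 0.4, 0.6]
opening: 0.004
```

send_rows([
  [[0, 0, 0, 1, 0, 0, 1], [0, 0, 0, 0.8, 0, 0, 1], [0, 0, 0, 0, 0, 0, 1], [0, 0, 0, 0, 0, 0, 1], [0, 0, 0, 0, 0, 0, 1]],
])

```text
clock: 13.15
tool_pos: [0.4795, -0.0043, 0.2468]
eef_rot: [-0.44, 0.553, -0.553, 0.441]
contact_force: [-0.5, 0.8, 0.1]
opening: 0.008
```

```bash
python3 look.py w8 wrist; python3 look.py t8 top; python3 tabs.py t8
python3 - <<'E'
import cv2
im=cv2.imread('pics/w8.png')[0:230,130:430]
cv2.imwrite('pics/w8z.png',cv2.resize(im,None,fx=2.6,fy=2.6,interpolation=cv2.INTER_CUBIC))
E
```

```text
p [ 0.4795 -0.0043  0.2468] F [-0.5  0.8  0.1] q [ 0.29  0.56 -0.58  1.99  0.45  0.73 -0.8 ] t 13.15
[[-0.223  0.     0.975]
 [-0.975  0.001 -0.223]
 [-0.001 -1.     0.   ]] yaw x -102.89
p [ 0.4795 -0.0041  0.2467] F [ 0.5  0.3 -0.7] q [ 0.29  0.56 -0.58  1.99  0.45  0.73 -0.8 ] t 13.2
[[-0.222  0.     0.975]
 [-0.975  0.001 -0.222]
 [-0.001 -1.     0.   ]] yaw x -102.85
t8 584.0 (219.7, 204.4) r 0.0944 ang 95.94
t8 583.0 (275.5, 178.1) r 0.0941 ang 312.82
```

View pics/w8z.png

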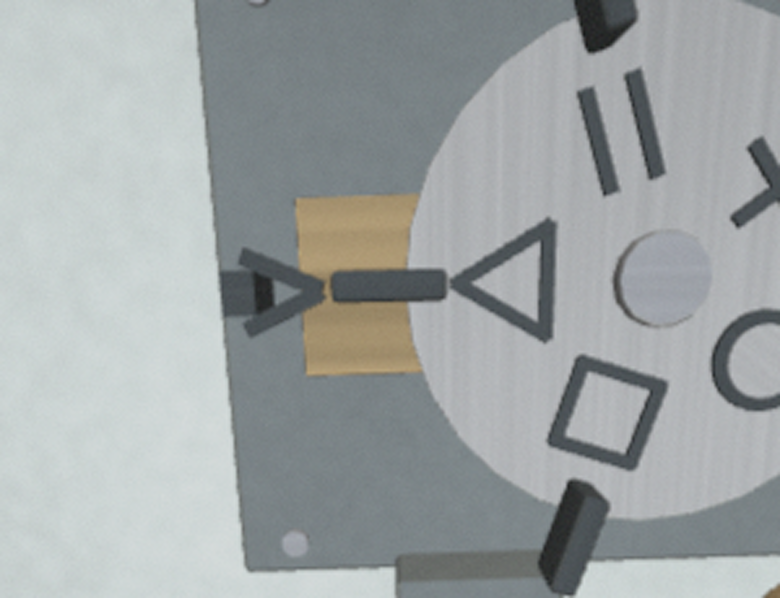

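Run:
```python
from m import *
f=run('w8',dict(hub=(664,277,.082),tip=(325,290,.072),armL=(243,255,.072),armR=(250,328,.072),tabO=(332,286,.1),tabI=(446,285,.1),trm=(520,281,.073),triC=(453,284,.073),sq=(608,412,.073)))
```

```text
C [0.58491077 0.04884785 0.082     ]
hub [0.5849 0.0488 0.082 ] 0.0 0.0
tip [0.4719 0.0703 0.072 ] 0.115 169.25
armL [0.4471 0.0879 0.072 ] 0.1432 164.17
armR [0.4428 0.0637 0.072 ] 0.1429 174.02
tabO [0.4765 0.071  0.1   ] 0.1106 168.45
tabI [0.5118 0.0632 0.1   ] 0.0745 168.88
trm [0.5387 0.0581 0.073 ] 0.0471 168.72
triC [0.5158 0.0623 0.073 ] 0.0704 168.99
sq [0.5616 0.006  0.073 ] 0.0487 241.47
```

send_rows([
  [[0, 0, 0, -1, 0, 0, 1], [0, 0, 0, -1, 0, 0, 1], [0, 0, 0, -1, 0, 0, 1], [0, 0, 0, -1, 0, 0, 1], [0, 0, 0, -1, 0, 0, 1]],
])

```text
clock: 13.67
tool_pos: [0.5017, 0.0938, 0.2466]
eef_rot: [-0.441, 0.553, -0.553, 0.441]
contact_force: [0.3, -0.1, 0.2]
opening: 0.004
```

send_rows([
  [[0, 0, 0, -0.2, 0, 0, 1], [0, 0, 0, 0, 1, 0, 1], [0, 0, 0, 0, 1, 0, 1], [0, 0, 0, 0, 1, 0, 1], [0, 0, 0, 0, 1, 0, 1]],
])

```text
clock: 14.08
tool_pos: [0.5023, 0.0951, 0.1658]
eef_rot: [0.441, -0.553, 0.553, -0.44]
contact_force: [-0.6, -0.3, 0.1]
opening: 0.005
```

send_rows([
  [[0, 0, 0, 0, 1, 0, 1], [0, 0, 0, 0, 1, 0, 1], [0, 0, 0, 0, 1, 0, 1], [0, 0, 0, 0, 0.5, 0, 1], [0, 0, 0, 0, 0, 0, 1]],
])

```text
clock: 14.5
tool_pos: [0.5012, 0.0949, 0.0949]
eef_rot: [-0.442, 0.554, -0.553, 0.439]
contact_force: [0.5, -0.6, 0.1]
opening: 0.005
```

send_rows([
  [[0, 0, 0, 0.2, 0, 0, 1], [0, 0, 0, 0.2, 0, 0, 1], [0, 0, 0, 0.1, 0, 0, 1], [0, 0, 0, 0, 0, 0, 1], [0, 0, 0, 0, 0, 0, 1]],
])

```text
clock: 14.92
tool_pos: [0.5007, 0.0852, 0.0974]
eef_rot: [0.44, -0.553, 0.554, -0.44]
contact_force: [-0.3, 0.8, 0.1]
opening: 0.008
```

Run:
```python
from plant import get_state
from h import *
s=get_state();p=np.array(s['tool_pos']);M=Rn.from_quat(s['eef_rot']).as_matrix()
print(p,np.degrees(np.arctan2(M[1,0],M[0,0])))
print('to go tool',M.T@(np.array([.4994,.0811,.0967])-p)/.02)
```

```text
[0.50073502 0.08524187 0.09742625] -103.02908744662754
to go tool [ 0.21682757  0.03618948 -0.01838977]
```

send_rows([
  [[0, 0, 0, 0.09, 0, 0, 1], [0, 0, 0, 0.08, 0, 0, 1], [0, 0, 0, 0.08, 0, 0, 1], [0, 0, 0, 0, 0, 0, 1], [0, 0, 0, 0, 0, 0, 1]],
])

```text
clock: 15.33
tool_pos: [0.4993, 0.0809, 0.0968]
eef_rot: [0.44, -0.553, 0.553, -0.44]
contact_force: [0.5, -0.1, -0.1]
opening: 0.007
```

send_rows([
  [[0, 0, 0, -0.3, 0, 0, 1], [0, 0, 0, -0.5, 0, 0, 1], [0, 0, 0, 0, -1, 0, 1], [0, 0, 0, 0, -1, 0, 1], [0, 0, 0, 0, -1, 0, 1]],
])

```text
clock: 15.75
tool_pos: [0.5025, 0.0976, 0.1572]
eef_rot: [-0.441, 0.553, -0.553, 0.44]
contact_force: [0.1, -0.8, -0.6]
opening: 0.004
```

send_rows([
  [[0, 0, 0, 0, -1, 0, 1], [0, 0, 0, 0.5, -1, 0, 1], [0, 0, 0, 1, -1, 0, 1], [0, 0, 0, 1, -1, 0, 1], [0, 0, 0, 1, -0.5, 0, 1]],
])

```text
clock: 16.17
tool_pos: [0.4878, 0.0289, 0.2488]
eef_rot: [0.44, -0.553, 0.553, -0.442]
contact_force: [0.4, -0.8, 0.5]
opening: 0.008
```

send_rows([
  [[0, 0, 0, 1, 0, 0, 1], [0, 0, 0, 0.8, 0, 0, 1], [0, 0, 0, 0, 0, 0, 1], [0, 0, 0, 0, 0, 0, 1], [0, 0, 0, 0, 0, 0, 1]],
])

```text
clock: 16.58
tool_pos: [0.4794, -0.0053, 0.2468]
eef_rot: [-0.44, 0.553, -0.553, 0.441]
contact_force: [0.2, 0.8, -0.4]
opening: 0.01
```

```bash
python3 look.py w9 wrist; python3 look.py t9 top; python3 tabs.py t9
python3 - <<'E'
import cv2
im=cv2.imread('pics/w9.png')[0:230,130:430]
cv2.imwrite('pics/w9z.png',cv2.resize(im,None,fx=2.6,fy=2.6,interpolation=cv2.INTER_CUBIC))
E
```

```text
p [ 0.4794 -0.0053  0.2468] F [ 0.2  0.8 -0.4] q [ 0.3   0.56 -0.59  1.99  0.46  0.73 -0.8 ] t 16.5833
[[-0.223  0.001  0.975]
 [-0.975  0.001 -0.223]
 [-0.001 -1.     0.   ]] yaw x -102.89
p [ 0.4794 -0.0051  0.2468] F [-0.1 -0.8 -1.2] q [ 0.3   0.56 -0.59  1.99  0.46  0.73 -0.8 ] t 16.6333
[[-0.222  0.001  0.975]
 [-0.975  0.001 -0.222]
 [-0.001 -1.     0.   ]] yaw x -102.85
t9 589.5 (219.6, 204.8) r 0.0947 ang 96.64
t9 557.0 (275.3, 177.6) r 0.0948 ang 313.75
```

View pics/w9z.png

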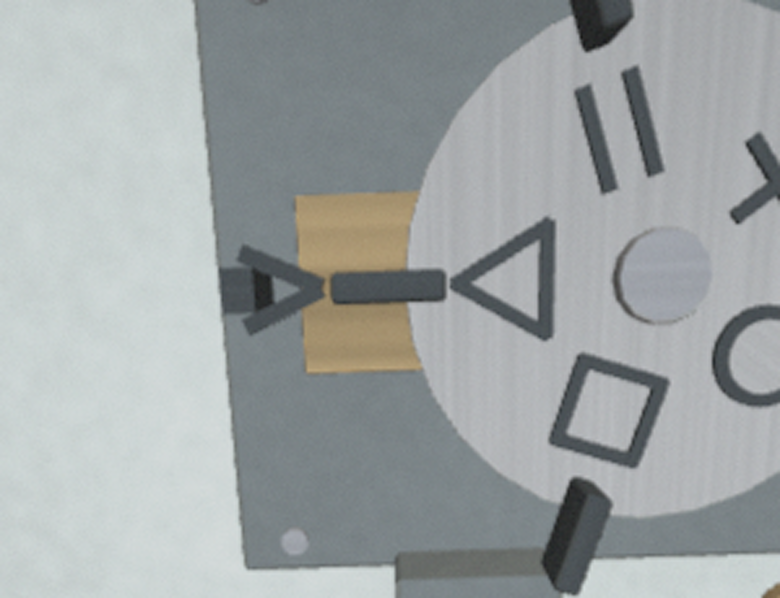

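Run:
```python
from m import *
f=run('w9',dict(hub=(664,275,.082),tip=(325,289,.072),armL=(243,253,.072),armR=(250,327,.072),tabO=(332,287,.1),tabI=(446,286,.1),trm=(520,281,.073),triC=(453,284,.073)))
t=dict(np.load('pics/top0.npz'));w=dict(np.load('pics/wrist1.npz'));pose=(w['p'],w['e'])
def cen(img,u0,u1,v0,v1,th):
    g=cv2.resize(img[v0:v1,u0:u1],None,fx=4,fy=4,interpolation=cv2.INTER_CUBIC).min(2)
    cs,_=cv2.findContours((g<th).astype(np.uint8),0,2);c=max(cs,key=cv2.contourArea);(x,y),r=cv2.minEnclosingCircle(c)
    M=cv2.moments(c);x=M['m10']/M['m00'];y=M['m01']/M['m00']
    return (x+.5)/4-.5+u0,(y+.5)/4-.5+v0,r/4
a=cen(t['img'],286,318,215,245,40);b=cen(w['img'],310,375,165,225,50);print(a,b)
for z in(.05,.055,.06,.065,.07): print(z,ray(t,a[0],a[1],z).round(4),ray(w,b[0],b[1],z,pose).round(4))
```

```text
C [0.58495643 0.04853442 0.082     ]
hub [0.585  0.0485 0.082 ] 0.0 0.0
tip [0.4719 0.0697 0.072 ] 0.115 169.4
armL [0.4473 0.0876 0.072 ] 0.1431 164.16
armR [0.4429 0.0631 0.072 ] 0.1428 174.14
tabO [0.4764 0.0698 0.1   ] 0.1106 168.93
tabI [0.5117 0.062  0.1   ] 0.0745 169.61
trm [0.5387 0.0571 0.073 ] 0.0471 169.5
triC [0.5158 0.0613 0.073 ] 0.0704 169.51
(300.61510964168644, 229.40243867977847, 5.689792156219482) (338.7261835109113, 194.42700057481883, 13.061574935913086)
0.05 [ 0.4996 -0.095   0.05  ] [ 0.4943 -0.0975  0.05  ]
0.055 [ 0.4993 -0.0946  0.055 ] [ 0.4951 -0.0961  0.055 ]
0.06 [ 0.4991 -0.0943  0.06  ] [ 0.496  -0.0947  0.06  ]
0.065 [ 0.4989 -0.0939  0.065 ] [ 0.4968 -0.0933  0.065 ]
0.07 [ 0.4986 -0.0936  0.07  ] [ 0.4976 -0.0919  0.07  ]
```

send_rows([
  [[0, 0, 0, 0.83, 0, 0.37, 1], [0, 0, 0, 0.83, 0, 0.37, 1], [0, 0, 0, 0.83, 0, 0.37, 1], [0, 0, 0, 0.83, 0, 0.37, 1], [0, 0, 0, 0.83, 0, 0.37, 1]],
])

```text
clock: 17.1
tool_pos: [0.4969, -0.0956, 0.2467]
eef_rot: [-0.441, 0.553, -0.553, 0.441]
contact_force: [-0.5, -0.7, -0.1]
opening: 0.009
```

send_rows([
  [[0, 0, 0, 0, 1, 0, 1], [0, 0, 0, 0, 1, 0, 1], [0, 0, 0, 0, 1, 0, 1], [0, 0, 0, 0, 1, 0, 1], [0, 0, 0, 0, 1, 0, 1]],
])

```text
clock: 17.52
tool_pos: [0.497, -0.0948, 0.1458]
eef_rot: [-0.44, 0.553, -0.553, 0.441]
contact_force: [-0.6, -1.0, -0.0]
opening: 0.008
```

send_rows([
  [[0, 0, 0, 0, 0.9, 0, 1], [0, 0, 0, 0, 0.7, 0, 1], [0, 0, 0, 0, 0.2, 0, 1], [0, 0, 0, 0, 0, 0, 1], [0, 0, 0, 0, 0, 0, 1]],
])

```text
clock: 17.93
tool_pos: [0.4969, -0.0954, 0.111]
eef_rot: [0.44, -0.553, 0.553, -0.441]
contact_force: [0.1, 0.4, -0.1]
opening: 0.006
```

```bash
python3 look.py w10 wrist; python3 look.py s10 scene;python3 look.py t10 top
python3 - <<'E'
import cv2
im=cv2.imread('pics/s10.png')[150:290,210:390]
a=cv2.resize(im,None,fx=4,fy=4,interpolation=cv2.INTER_CUBIC)
cv2.imwrite('pics/s10z.png',a)
im=cv2.imread('pics/t10.png')[145:270,170:330]
cv2.imwrite('pics/t10z.png',cv2.resize(im,None,fx=4.8,fy=4.8,interpolation=cv2.INTER_CUBIC))
E
```

```text
p [ 0.4969 -0.0954  0.111 ] F [ 0.1  0.4 -0.1] q [ 0.34  0.8  -0.4   2.03  0.69  0.45 -0.81] t 17.9333
[[-0.224  0.001  0.975]
 [-0.975  0.    -0.224]
 [-0.    -1.     0.   ]] yaw x -102.92
p [ 0.4971 -0.0956  0.1114] F [-0.2 -0.9 -0.1] q [ 0.34  0.8  -0.4   2.03  0.69  0.45 -0.81] t 17.9833
[[-0.224  0.001  0.975]
 [-0.975  0.    -0.224]
 [-0.001 -1.     0.001]] yaw x -102.94
p [ 0.4971 -0.0958  0.1116] F [-0.6 -0.8  0.3] q [ 0.34  0.79 -0.4   2.03  0.69  0.45 -0.81] t 18.0333
[[-0.224  0.002  0.975]
 [-0.975  0.    -0.224]
 [-0.    -1.     0.002]] yaw x -102.96
```

View pics/s10z.png

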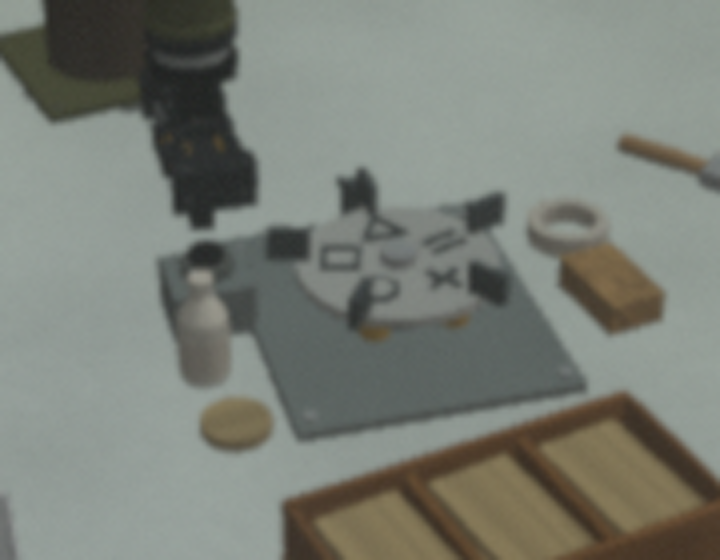

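View pics/w10.png

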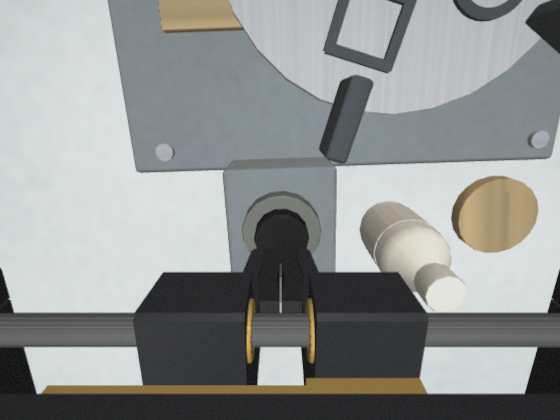

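send_rows([
  [[0, 0, 0, 0, 0.6, 0, 1], [0, 0, 0, 0, 0.4, 0, 1], [0, 0, 0, 0, 0.2, 0, 1], [0, 0, 0, 0, 0.1, 0, 1], [0, 0, 0, 0, 0, 0, 1]],
])

```text
clock: 18.5
tool_pos: [0.4963, -0.0963, 0.0847]
eef_rot: [0.44, -0.553, 0.553, -0.44]
contact_force: [-0.9, -0.5, 2.0]
opening: 0.005
```

send_rows([
  [[0, 0, 0, 0, 0.1, 0, 1], [0, 0, 0, 0, 0.1, 0, 1], [0, 0, 0, 0, 0.1, 0, 1], [0, 0, 0, 0, 0.1, 0, 1], [0, 0, 0, 0, 0, 0, 1]],
])

```text
clock: 18.92
tool_pos: [0.4963, -0.0963, 0.0799]
eef_rot: [0.44, -0.552, 0.554, -0.44]
contact_force: [-6.7, -0.4, 35.8]
opening: 0.006
```

send_rows([
  [[0, 0, 0, 0, -0.05, 0, 1], [0, 0, 0, 0, 0, 0, 1], [0, 0, 0, 0, 0, 0, 1], [0, 0, 0, 0, 0, 0, 1], [0, 0, 0, 0, 0, 0, 1]],
])

```text
clock: 19.33
tool_pos: [0.4963, -0.0963, 0.0801]
eef_rot: [0.44, -0.552, 0.554, -0.44]
contact_force: [-5.4, -0.2, 27.3]
opening: 0.005
```

send_rows([
  [[0, 0, 0, 0, -0.1, 0, 1], [0, 0, 0, 0, 0, 0, 1], [0, 0, 0, 0, 0, 0, 1], [0, 0, 0, 0, 0, 0, 1], [0, 0, 0, 0, 0, 0, 1]],
])

```text
clock: 19.75
tool_pos: [0.4963, -0.0963, 0.0804]
eef_rot: [0.44, -0.553, 0.554, -0.44]
contact_force: [-3.1, -1.2, 10.5]
opening: 0.008
```

send_rows([
  [[0, 0, 0, 0, -0.1, 0, 1], [0, 0, 0, 0, 0, 0, 1], [0, 0, 0, 0, 0, 0, 1], [0, 0, 0, 0, 0, 0, 1], [0, 0, 0, 0, 0, 0, 1]],
])

```text
clock: 20.17
tool_pos: [0.4963, -0.0963, 0.0816]
eef_rot: [0.44, -0.553, 0.553, -0.44]
contact_force: [-0.6, -0.0, 4.0]
opening: 0.004
```

send_rows([
  [[0, 0, 0, 0, -0.1, 0, 1], [0, 0, 0, 0, 0, 0, 1], [0, 0, 0, 0, 0, 0, 1], [0, 0, 0, 0, 0, 0, 1], [0, 0, 0, 0, 0, 0, 1]],
])

```text
clock: 20.58
tool_pos: [0.4963, -0.0963, 0.0837]
eef_rot: [0.44, -0.553, 0.553, -0.44]
contact_force: [-0.4, -0.4, 3.4]
opening: 0.003
```

send_rows([
  [[0, 0, 0, 0, -0.1, 0, 1], [0, 0, 0, 0, 0, 0, 1], [0, 0, 0, 0, 0, 0, 1], [0, 0, 0, 0, 0, 0, 1], [0, 0, 0, 0, 0, 0, 1]],
])

```text
clock: 21.0
tool_pos: [0.4965, -0.0962, 0.0857]
eef_rot: [0.44, -0.553, 0.553, -0.44]
contact_force: [-0.3, -0.8, 1.8]
opening: 0.008
```

send_rows([
  [[0, 0, 0, 0, -0.1, 0, 1], [0, 0, 0, 0, 0, 0, 1], [0, 0, 0, 0, 0, 0, 1], [0, 0, 0, 0, 0, 0, 1], [0, 0, 0, 0, 0, 0, 1]],
])

```text
clock: 21.42
tool_pos: [0.4964, -0.096, 0.0877]
eef_rot: [-0.44, 0.553, -0.553, 0.44]
contact_force: [-1.0, 0.4, 0.3]
opening: 0.005
```

send_rows([
  [[0, 0, 0, 0, -0.5, 0, 1], [0, 0, 0, 0, -1, 0, 1], [0, 0, 0, 0, -1, 0, 1], [0, 0, 0, 0, -1, 0, 1], [0, 0, 0, 0, -1, 0, 1]],
])

```text
clock: 21.83
tool_pos: [0.4961, -0.096, 0.1785]
eef_rot: [-0.44, 0.553, -0.553, 0.44]
contact_force: [0.6, -0.7, -0.8]
opening: 0.005
```

send_rows([
  [[0, 0, 0, 0, -1, 0, 1], [0, 0, 0, 0, -1, 0, 1], [0, 0, 0, -0.8, -1, -0.4, 1], [0, 0, 0, -1, -1, -0.4, 1], [0, 0, 0, -1, -0.5, -0.4, 1]],
])

```text
clock: 22.25
tool_pos: [0.4861, -0.0356, 0.2697]
eef_rot: [0.439, -0.553, 0.554, -0.441]
contact_force: [1.9, 0.2, -0.9]
opening: 0.007
```

send_rows([
  [[0, 0, 0, -0.8, 0, -0.4, 1], [0, 0, 0, -0.4, 0, 0, 1], [0, 0, 0, 0, 0, 0, 1], [0, 0, 0, 0, 0, 0, 1], [0, 0, 0, 0, 0, 0, 1]],
])

```text
clock: 22.67
tool_pos: [0.4831, -0.0125, 0.267]
eef_rot: [-0.44, 0.554, -0.554, 0.439]
contact_force: [0.5, -0.6, -0.3]
opening: 0.006
```

```bash
python3 look.py w11 wrist; python3 look.py t11 top; python3 tabs.py t9 t11
python3 - <<'E'
import cv2
im=cv2.imread('pics/w11.png')[0:230,130:430]
cv2.imwrite('pics/w11z.png',cv2.resize(im,None,fx=2.6,fy=2.6,interpolation=cv2.INTER_CUBIC))
im=cv2.imread('pics/t11.png')[145:270,170:330]
cv2.imwrite('pics/t11z.png',cv2.resize(im,None,fx=4.8,fy=4.8,interpolation=cv2.INTER_CUBIC))
E
```

```text
p [ 0.4831 -0.0125  0.267 ] F [ 0.5 -0.6 -0.3] q [ 0.33  0.54 -0.62  1.95  0.44  0.79 -0.76] t 22.6667
[[-0.226 -0.001  0.974]
 [-0.974 -0.001 -0.226]
 [ 0.001 -1.    -0.001]] yaw x -103.09
p [ 0.4831 -0.0125  0.2671] F [0.1 0.3 0.7] q [ 0.33  0.54 -0.62  1.95  0.43  0.79 -0.76] t 22.7167
[[-0.227 -0.001  0.974]
 [-0.974 -0.001 -0.227]
 [ 0.001 -1.    -0.001]] yaw x -103.11
t9 589.5 (219.6, 204.8) r 0.0947 ang 96.64
t9 557.0 (275.3, 177.6) r 0.0948 ang 313.75
t11 596.0 (219.7, 204.9) r 0.0946 ang 96.68
t11 613.5 (275.3, 177.5) r 0.095 ang 313.9
```

View pics/w11z.png

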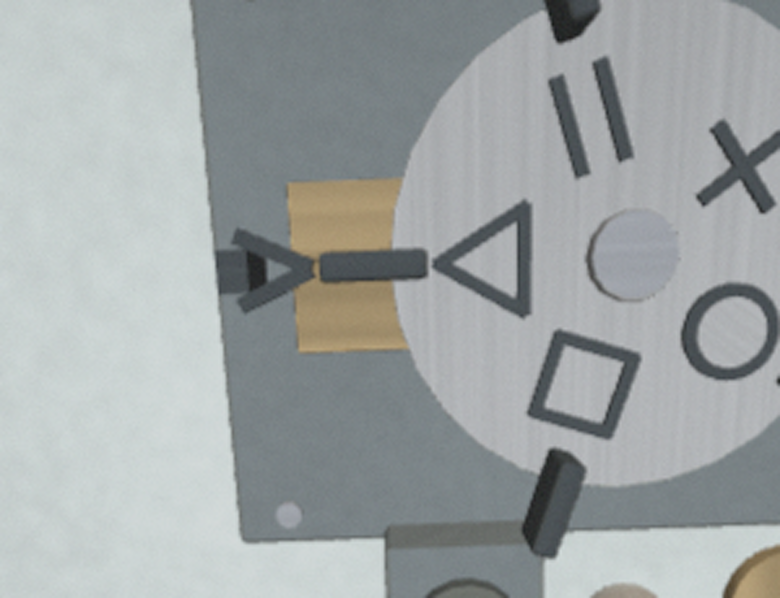

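View pics/t11z.png

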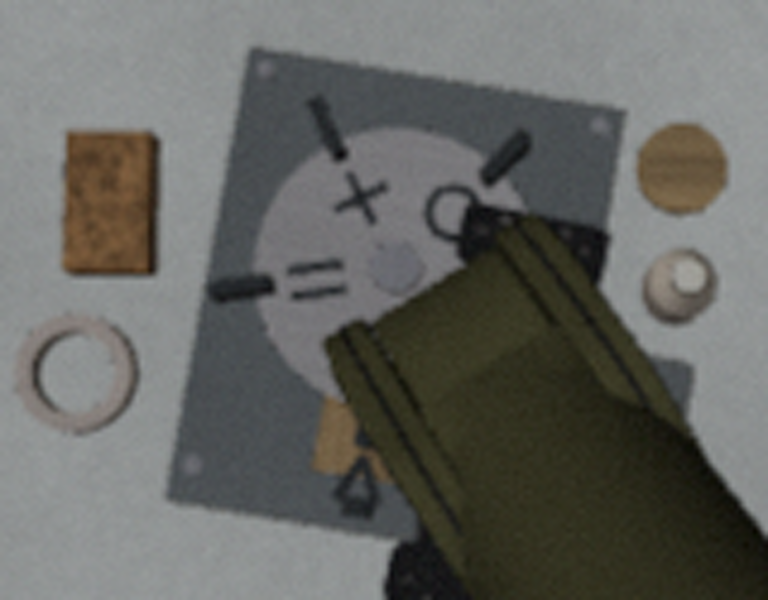

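The triangle tab (outer end at about (320,267) in the crop) stands right in front of the arrow tip at (313,269). The turret did not move during the press, and the sanding block, tape, token and glue are where they were. The robot is clear, so I'm handing in.

```bash
python3 -c "
from plant import job
print(job.finish_job())"
```

```text
the job is handed in; nothing more can be done
None
```

I turned the turret about 87° counter-clockwise by pushing the triangle's tab with the closed fingertips. I then pressed the lock button once, let it come up, and handed in at about 22.7 s with the arm clear at a height of 0.27 m.

**Alignment:** In the wrist picture taken just before the press, the triangle tab was at about 169.4° and the arrow at about 169.3°. Single readings scatter by about ±0.4°, and the 2 mm calibration could add up to 1°. The top view is less clear on the arrow, reading 167–169°. After the press the other tabs had moved by no more than 0.15°, within the measuring noise.

**Button:** It reached its stop after about 6 mm of travel. The spring force was 4–5 N near the bottom. On release it followed the fingers back up, and the force fell to about zero. I briefly pushed harder than needed against the stop, about 36 N on the fingertips. The final pictures do not show the whole button, so the evidence that it came up is the force and travel readings.

**Bystanders:** The sanding block, tape, token and glue bottle look unmoved in the last top view. I did not check the offcut, cup or brush again at the end; the arm crossed over near the offcut at height but went nowhere near the cup or brush.

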